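# Fill the gap beside the clamped specimen with the right spacer

## Robot

A 7-joint arm with a two-finger parallel gripper is mounted at the origin on a cart in front of the work surface, level with it; the furniture and walls round the work are solid. World frame = base frame: x ahead of the robot, y to its left, z up, the work surface at z = 0. Lengths are in mm, angles in rad, forces in N, time in s.
With the tool pointing down it reaches from about 400 to 750 mm from the base axis. Payload 19.5 kg.
Tool frame: the origin (TCP) lies between the finger pads; the fingertips stand ahead of it and the grasp point (between the pads) is the TCP (env.tcp_to_tips is the z of the fingertips in the tool frame, in mm); z points along the fingers, y is the line along which they close (so a half turn about z gives the same grasp; the last joint's range is limited). The gripper opens to 85 mm and grips with 20 to 120 N. Pads are 22 mm wide; open, the fingers measure 114 mm over their backs; the gripper's body (76 mm by 85 mm) begins 54 mm behind the grasp point. The pads swing forward as they close: fully open they stand 13 mm farther back than shut.
Start: joints at [1.156, 0.707, -0.028, 1.485, 0.022, 0.951, -0.075], TCP at [209.421, -535.481, 250.268] pointing down, gripper open.
Joint ranges: [-2.71, 2.71], [-0.32, 2.16], [-1.57, 1.52], [0, 2.45], [-1.46, 4.6], [0, 2.02], [-2.83, 2.83]. Speed limits (rad/s): [1.89, 1.89, 2.57, 2.57, 3.01, 3.01, 3.01].

## Interface

Orientations are given as a rotation vector (axis times angle).
In Python, from bench import env, claw, kinematics, sense, capture, calibration, order, boxes_of, outline_of gives the robot as it stands. Calls block until the motion is done:
- env.move_pose(position, orientation): joint-space move of the TCP to a pose.
- env.move_straight(position, rate=150, attitude=None, max_force=None): straight line of the TCP; attitude=None keeps the orientation; rate is the mean speed in mm/s. With max_force (N) it stops when the force on the tool has changed by that much, and returns True; else False.
- env.move_j(angles): joint-space move.
- claw.move_gripper(opening, newtons=None): finger opening in mm; newtons is the grip in N (None keeps the last); returns when the fingers have stopped.
- env.hold(seconds).
- kinematics.inverse_kinematics(position, orientation): joint angles nearest the present ones, or None.
- sense(): the state.
- capture(name): name is "scene" or "side" or "wrist"; returns (picture, depth): 420x560x3 uint8, blue, green, red; 420x560 float32, mm along the optical axis (not along the pixel's ray), 0 where there is no reading.
- calibration(name): a dict with "camera_matrix" (3x3 intrinsics, pixels), "distortion" ([k1, k2, p1, p2, k3] as OpenCV has them; the pictures are not rectified), "R" (3x3) and "t" (3): a world point X has camera coordinates R X + t; the wrist camera has in their place "T_tool_cam" (4x4, takes a point from camera to tool coordinates, whose origin is the TCP and whose axes are the flange's). Camera axes: x right, y down, z forward; pixel columns grow to the right and rows downward; lengths in mm; the calibration is good to about 2 mm. A picture is of the moment at which its call begins: read the wrist's pose just before it. calibration takes no time and is no camera call.
A pose or a line that the arm cannot do raises env.MotionError and nothing moves.
- order.job_done(): hands the job in; it is judged then, once.
Trained networks look in the newest picture that a camera, given by its name, has taken for a name from the list of things; names that differ only in an ending like _2 or _b are one class to them, and where a whole thing is asked for, a point or a joint stands for the part that bears it (a point fixed in the world has none). Each returns a list of dicts, best first, with "p" (0 to 1); they miss things now and then, are a little off and sometimes report something else, mostly with a low value. They report only what shows in the picture. A call takes as long as a camera call.
- boxes_of(camera, name): "uv" ([column, row] in pixels, amid what is visible of it).
- outline_of(camera, name): "pixels" (420x560 bool, what is visible of it) and "uv" ([column, row] in pixels, amid what is visible of it).
The state is a dict: "clock": time; "joint_positions": joint angles; "dq": joint speeds; "tau": joint torques, N m; "tool_pos": TCP position; "ee_rot": TCP orientation; "force": force on the tool from outside, world axes, zero at the start; "moment": the same for the moment, N m; "opening": finger opening in mm; "grasp_force": force on a finger pad.
Only numpy, scipy, OpenCV 4.12 (cv2) and the standard library are available. Lean on these libraries where they do the work, as an engineer would, in place of code of your own. Each camera call takes 0.05 s, during which the arm holds its last target. There are 200 camera calls.

## Task

A metal specimen bar is screwed down in the lane of the small fixture plate, against the left stop, and leaves a gap before the right stop. Of the three metal spacer blocks on the bench, pick the one that fills this gap (it goes in with only a few millimetres of play), and stand it upright in the gap, right down on the plate, in line with the specimen and the stop, its grip tab across the lane. The other bar on the plate, beside the lane, is only parked there.

Things in the scene. Friction and masses are not known exactly. Their poses are not given: they have to be found in the camera images.
- fixture: Fixed dark steel plate, 135x190x10 mm. Origin: underside, mid-lane; z up; the lane runs along y between a right stop (inner face y = -60 mm) and a left stop (y = +60). Stops and bars are 44 mm wide in x, tops 40 mm over the bench. Plate spans x -27 to +107; parking axis x = +75. Right stop and the bar's free end have 6 mm lead-in bevels on top. The lane is open in front and behind.
- specimen_short: Shorter of two screwed-down aluminium bars, 44x60x30 mm. Origin: underside of its left end, bar runs 60 mm along -y; axes as the fixture's. Either it is in the lane (fixture x 0, y +60, z 10 mm), leaving a 60 mm gap (fixture y -60 to 0), or it is parked (x +75) and the long bar (92 mm) is in the lane, leaving a 28 mm gap (y -60 to -32).
- spacer_thin: Thinnest of three aluminium spacers, for the 28 mm gap (a like one 36 mm thick fits neither gap). Origin: centre of its underside; z up, y along its thickness. Foot 44 (x) by 20 (y) by 40 mm high; centred on it an upright grip tab 40 (x) by 16 mm (y), from 40 to 70 mm above the underside. Half a turn about z looks the same. Loose, about 130 g, standing on the bench.
- spacer_thick: Thickest of three aluminium spacers, for the 60 mm gap. Origin: centre of its underside; z up, y along its thickness. Foot 44 (x) by 52 (y) by 40 mm high; centred on it an upright grip tab 40 (x) by 16 mm (y), from 40 to 70 mm above the underside. Half a turn about z looks the same. Loose, about 280 g, standing on the bench.

How it is judged:
By the outcome, as a careful person would: the job done as asked, in the order asked, and still so for the second after the job is handed in, with the robot touching nothing.
It also fails if it takes over 32 s, if anything falls off the work surface, if the arm or the gripper's body presses on something with over 40 N, if the wrist force passes 120 N, or if a joint passes its speed limit or range.

## Working session

There is one attempt and no reset: what is moved stays moved. The work goes in short steps, each a Python script; the robot and the scene stay as the last script left them, time stands still between calls to the robot, and variables do not carry over. Pictures are saved under pics/ and viewed, at most 10 in all, crops included, and the job is handed in when it is done.

```bash
mkdir -p pics; ls; python3 - <<'E'
from bench import *
import cv2,numpy as np
print(sense()["clock"], env.tcp_to_tips, sense()["ee_rot"])
ims=[]
for c in ["scene","side"]:
    p,d=capture(c); ims.append(p.copy())
    np.savez(f"pics/{c}.npz",p=p,d=d)
    K=calibration(c); print(c,K["R"].round(3).tolist(),K["t"].round(0))
    for n in ["fixture","specimen_short","spacer_thin","spacer_thick"]:
        o=outline_of(c,n)
        np.savez(f"pics/{c}_{n}.npz",*[x["pixels"] for x in o])
        print(c,n,[(round(x["p"],2),np.round(x["uv"]).tolist(),int(x["pixels"].sum())) for x in o][:4])
    cv2.imwrite(f"pics/{c}.png",p)
E
```

```text
bench.py
pics
0.0 19.0 [-3.08617569e+00 -5.81917611e-01  3.43487418e-04]
scene [[-0.705, -0.709, -0.005], [-0.552, 0.552, -0.625], [0.446, -0.438, -0.78]] [464. 199. 732.]
scene fixture [(0.69, [275.0, 218.0], 3881)]
scene specimen_short [(0.95, [249.0, 214.0], 991)]
scene spacer_thin [(0.68, [365.0, 170.0], 663)]
scene spacer_thick [(0.59, [209.0, 304.0], 1274)]
side [[0.996, -0.094, -0.005], [-0.056, -0.559, -0.827], [0.075, 0.824, -0.562]] [-475.  148.  983.]
side fixture [(0.88, [286.0, 235.0], 1937)]
side specimen_short [(0.67, [303.0, 206.0], 584)]
side spacer_thin [(0.85, [262.0, 273.0], 829)]
side spacer_thick [(0.87, [256.0, 169.0], 579)]
```

View pics/scene.png

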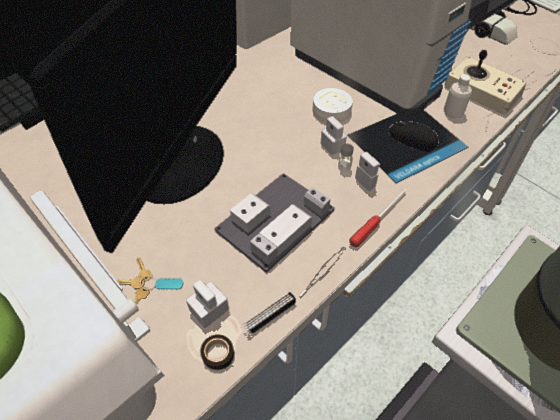

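View pics/side.png

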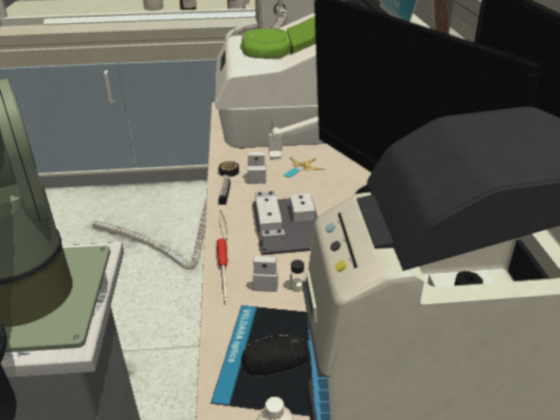

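Scene shows the long bar in the lane (275,232), short bar parked (249,212), so the 28 mm gap is at about (300,210). Spacer candidates are at (333,135) and (367,170) with a vial at (347,155) between them; the thick one is at (208,303). Next I measure by depth.

View pics/c1.png

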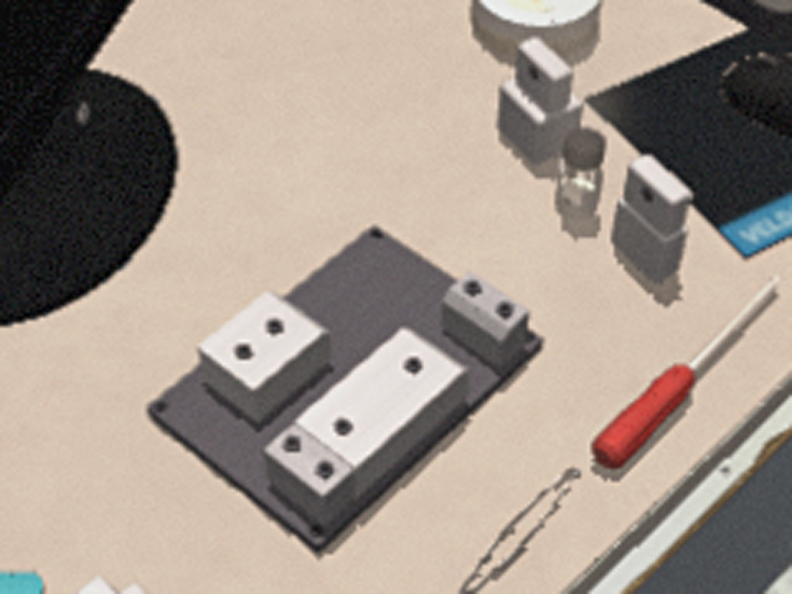

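The near candidate (367,165) is 20 mm thick, so it is the thin one; the other, at (333,135), is fatter. I check for clearance on the way before moving.

```bash
python3 - <<'E'
from h import *
for c in ["scene","side"]:
    X=cloud(c,np.load(f"pics/{c}.npz")["d"]).reshape(-1,3)
    m=(X[:,2]>90)&(X[:,2]<600)&(X[:,0]>150)&(np.hypot(X[:,0],X[:,1])<850)
    q=X[m]
    H,ye=np.histogram(q[:,1],bins=np.arange(-900,900,100))
    for h,y in zip(H,ye):
        s=q[(q[:,1]>=y)&(q[:,1]<y+100)]
        if h>5: print(c,y,h,"xmin",np.percentile(s[:,0],1).round(),"zmax",s[:,2].max().round())
K=calibration("wrist"); print(K["T_tool_cam"].round(2),K["camera_matrix"].round())
for R in ([-np.pi,0,0],[0,np.pi,0]):
    for p in ([437,-17,250],[475,105,250],[475,105,73]): 
        j=kinematics.inverse_kinematics(p,R); print(R,p,None if j is None else np.round(j,2))
E
```

```text
scene -700 169 xmin 519.0 zmax 150.0
scene -600 419 xmin 523.0 zmax 171.0
scene -500 46 xmin 443.0 zmax 102.0
scene -400 1260 xmin 424.0 zmax 272.0
scene -300 9087 xmin 479.0 zmax 291.0
scene -100 669 xmin 824.0 zmax 253.0
scene 0 2111 xmin 771.0 zmax 310.0
scene 100 3704 xmin 715.0 zmax 367.0
scene 200 6471 xmin 657.0 zmax 418.0
scene 300 10066 xmin 606.0 zmax 419.0
scene 400 9174 xmin 564.0 zmax 419.0
scene 500 16995 xmin 348.0 zmax 276.0
scene 600 6320 xmin 357.0 zmax 259.0
side -600 872 xmin 241.0 zmax 434.0
side -400 57300 xmin 476.0 zmax 436.0
side -300 11704 xmin 477.0 zmax 436.0
side -100 1830 xmin 805.0 zmax 418.0
side 0 3899 xmin 756.0 zmax 418.0
side 100 4601 xmin 707.0 zmax 418.0
side 200 5328 xmin 657.0 zmax 418.0
side 300 4626 xmin 607.0 zmax 418.0
side 400 2145 xmin 566.0 zmax 410.0
side 500 6054 xmin 355.0 zmax 262.0
side 600 1628 xmin 352.0 zmax 269.0
side 700 197 xmin 348.0 zmax 259.0
[[   0.     -0.95   -0.3    75.91]
 [   1.      0.      0.      0.51]
 [  -0.     -0.3     0.95 -123.8 ]
 [   0.      0.      0.      1.  ]] [[375.   0. 278.]
 [  0. 375. 208.]
 [  0.   0.   1.]]
[-3.141592653589793, 0, 0] [437, -17, 250] [-0.15  0.52  0.19  1.96 -0.15  0.67 -1.44]
[-3.141592653589793, 0, 0] [475, 105, 250] [-0.41  0.59  0.23  1.8  -0.18  0.77 -1.66]
[-3.141592653589793, 0, 0] [475, 105, 73] [-0.37  0.9   0.17  1.97 -0.45  0.3  -1.41]
[0, 3.141592653589793, 0] [437, -17, 250] [ 0.4   0.59 -0.74  1.94  0.54  0.82  0.94]
[0, 3.141592653589793, 0] [475, 105, 250] [ 0.13  0.66 -0.74  1.79  0.54  0.92  0.72]
[0, 3.141592653589793, 0] [475, 105, 73] [-0.1   0.9  -0.33  1.96  0.72  0.39  0.58]
```

```bash
cat >> h.py <<'E'
from scipy.spatial.transform import Rotation as Ro
DOWN=np.array([-np.pi,0,0])
def wrist(name):
    s=sense(); T=np.eye(4); T[:3,:3]=Ro.from_rotvec(s["ee_rot"]).as_matrix(); T[:3,3]=s["tool_pos"]
    p,d=capture("wrist"); cv2.imwrite(f"pics/{name}.png",p)
    X=cloud("wrist",d,T@np.array(calibration("wrist")["T_tool_cam"])); np.savez(f"pics/{name}.npz",p=p,X=X); return p,X
def rect(X,zlo,zhi,box):
    x0,x1,y0,y1=box
    with np.errstate(invalid="ignore"):
        m=(X[...,2]>zlo)&(X[...,2]<zhi)&(X[...,0]>x0)&(X[...,0]<x1)&(X[...,1]>y0)&(X[...,1]<y1)
    n,l,st,_=cv2.connectedComponentsWithStats(m.astype(np.uint8))
    k=1+np.argmax(st[1:,4]); q=X[l==k]
    return cv2.minAreaRect(q[:,:2].astype(np.float32)),np.median(q[:,2]),len(q)
E
python3 - <<'E'
from h import *
env.move_straight([437,-17,240],rate=300,attitude=DOWN)
p,X=wrist("w1")
print(sense()["clock"],sense()["tool_pos"],sense()["ee_rot"])
print("tab",rect(X,64,76,(390,480,-60,20))); print("foot+tab",rect(X,30,76,(390,480,-60,20)))
env.move_straight([455,105,260],rate=250)
p,X=wrist("w2"); print(sense()["clock"])
for n,b in dict(stop=(420,500,80,115),bar=(420,500,110,300),short=(505,570,150,300)).items(): print(n,rect(X,36,44,b))
E
```

```text
2.7667 [436.79477337 -17.65188428 240.08120479] [ 3.14146671e+00 -1.59499285e-03  1.93510184e-05]
tab (((436.845458984375, -17.799152374267578), (16.077482223510742, 39.82741928100586), 80.32581329345703), np.float64(69.89239178595119), 937)
foot+tab (((437.403076171875, -17.988689422607422), (19.963342666625977, 42.88605880737305), 80.17958068847656), np.float64(69.59243792843176), 1251)
3.4667
stop (((459.6877746582031, 103.00696563720703), (44.42115783691406, 22.92203712463379), 2.707123279571533), np.float64(40.06090506211697), 1070)
bar (((455.11639404296875, 201.54490661621094), (44.448612213134766, 115.35283660888672), 2.6105711460113525), np.float64(39.949016514246296), 5607)
short (((529.68505859375, 208.88816833496094), (43.94994354248047, 59.90694808959961), 2.764570951461792), np.float64(39.97658037516618), 3503)
```

```bash
python3 -c "
import cv2,numpy as np
cv2.imwrite('pics/w12.png',cv2.resize(np.hstack([cv2.imread('pics/w1.png'),cv2.imread('pics/w2.png')]),(800,300)))"
```

```text
(no output)
```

View pics/w12.png

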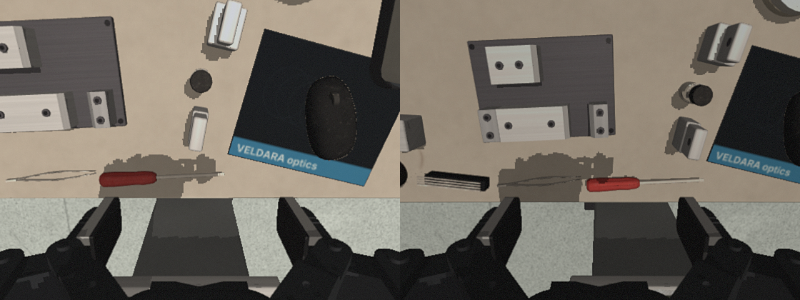

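Both views confirm it. In w1 the thin spacer is at (198,130) with its tab showing, yaw -9.7°. In w2 the gap is at about (583,120); the fixture yaw is 2.65° and the gap centre (458.4,129.5), which the parked bar's position confirms to within 0.2 mm. I grasp now.

```bash
cat >> h.py <<'E'
def att(deg): return (Ro.from_euler("z",deg,degrees=True)*Ro.from_rotvec(DOWN)).as_rotvec()
E
python3 - <<'E'
from h import *
def st(t): s=sense(); print(t,s["clock"],s["tool_pos"].round(1),s["force"].round(1),round(s["opening"],1),round(s["grasp_force"],1))
env.move_straight([437,-17.9,120],rate=200,attitude=att(-9.7))
claw.move_gripper(50)
print(env.move_straight([437,-17.9,62],rate=80,max_force=15)); st("at")
claw.move_gripper(5,60); st("grip")
env.move_straight([437,-17.9,140],rate=120); st("lift")
env.move_straight([458.4,129.5,140],rate=150,attitude=att(2.65)); st("over")
p,X=wrist("w3"); p,d=capture("scene"); cv2.imwrite("pics/s3.png",cv2.resize(p[105:285,200:440],None,fx=3.3,fy=3.3))
E
```

```text
False
at 5.8667 [437.1 -17.9  62.3] [ 0.4 -0.3  0.3] 50.0 0.0
grip 6.2667 [437.2 -17.9  62.3] [0.  0.1 6.9] 15.1 61.1
lift 7.0667 [436.8 -17.8 139.6] [ 0.3 -0.3 -2.2] 15.1 60.0
over 8.2083 [458.4 128.6 140. ] [ 0.1  0.2 -1.5] 15.1 60.1
```

View pics/s3.png

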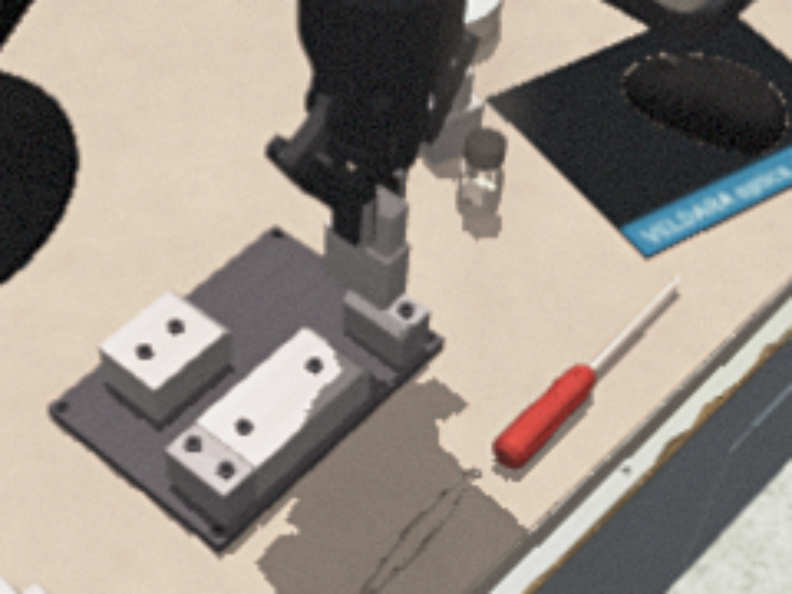

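View pics/w3.png

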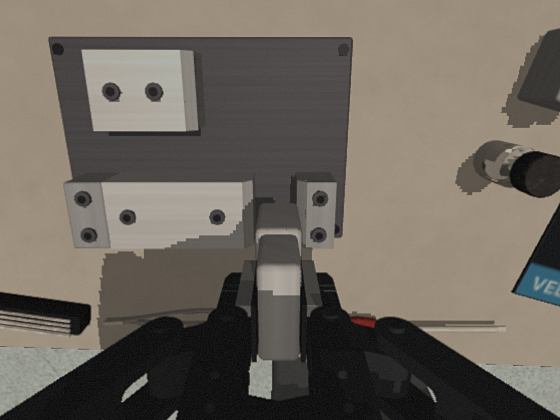

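The spacer is held upright; in w3 its foot (279,215) lines up with the gap between the bar end (253) and the stop (297). I lower it.

```bash
python3 - <<'E'
from h import *
def st(t): s=sense(); print(t,s["clock"],s["tool_pos"].round(1),s["force"].round(1),round(s["opening"],1),round(s["grasp_force"],1))
env.move_straight([458.4,129.5,100],rate=80); st("pre")
print(env.move_straight([458.4,129.5,70.5],rate=30,max_force=12)); st("down")
E
```

```text
pre 8.9583 [458.5 129.4 100.2] [ 0.   0.5 -1.5] 15.4 60.1
True
down 9.825 [458.3 129.5  72.3] [-1.7  0.6 12.5] 14.7 61.8
```

Contact came at z 72.3, as expected for the plate (62.3 + 10). I release, retreat and check.

```bash
python3 - <<'E'
from h import *
claw.move_gripper(40); env.hold(0.2)
env.move_straight([458.4,129.5,130],rate=80); 
env.move_straight([440,105,260],rate=200,attitude=DOWN)
p,X=wrist("w4"); print(sense()["clock"],sense()["force"].round(1))
print("tab",rect(X,73,87,(420,500,100,160)))
print("foot+tab",rect(X,45,87,(420,500,100,160)))
p2,d=capture("scene")
cv2.imwrite("pics/f.png",np.hstack([cv2.resize(p[20:260,200:480],(400,343)),cv2.resize(p2[150:290,200:363],(400,343))]))
E
```

```text
12.1333 [ 0.4  1.1 -0.6]
tab (((457.3722839355469, 128.1476593017578), (40.288265228271484, 16.08812141418457), 2.800916910171509), np.float64(79.84429545804747), 946)
foot+tab (((457.877197265625, 127.96875), (43.24736785888672, 19.797412872314453), 2.750725507736206), np.float64(79.46936396663358), 1265)
```

View pics/f.png

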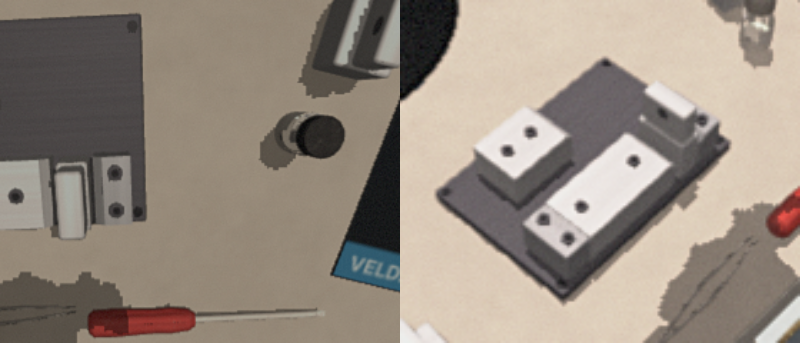

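The spacer stands in the gap (70,200 left view; 670,115 right view). Its top is at 79.9 mm (80 expected), its yaw 2.8° and its lateral offset about 1 mm. The gripper is clear.

```bash
python3 -c "
from bench import *
print(order.job_done())"
```

```text
the job is handed in; nothing more can be done
None
```

The thin spacer is standing upright in the 28 mm gap, down on the plate and in line with the bar and the stop, and the job was handed in at about 12 s with the gripper clear.

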